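# Draw one set of balls from the metering feeder

## Robot

A 6-joint arm with a two-finger parallel gripper is mounted at the origin on a cart in front of the work surface, level with it; the furniture and walls round the work are solid. World frame = base frame: x ahead of the robot, y to its left, z up, the work surface at z = 0. Lengths are in m, angles in rad, forces in N, time in s.
With the tool pointing down it reaches from about 0.3 to 1 m from the base axis. Payload 5.1 kg.
Tool frame: the origin (TCP) lies at the very end of the fingers, on their centre line; the grasp point (between the pads) lies 19 mm behind it; x points along the fingers, y is the direction in which the jaws open and shut, and the axes are right-handed (so a half turn about x gives the same grasp; the last joint's range is limited). The gripper opens to 95 mm and grips with 3 to 60 N. Pads are 20 mm wide; open, the fingers measure 119 mm over their backs; the gripper's body (75 mm by 180 mm) begins 59 mm behind the grasp point.
Start: joints at [-1.276, 0.124, 1.65, -0, 1.367, -0.083], TCP at [0.24, -0.604, 0.215] pointing down, gripper open.
Joint ranges: [-2.61, 2.61], [-1.02, 2.33], [0.03, 2.71], [-1.35, 4.49], [0.32, 2.68], [-2.91, 2.91]. Speed limits (rad/s): [2.57, 2.57, 3.14, 3.14, 3.14, 3.14].

## Interface

Orientations are given as a unit quaternion [w, x, y, z].
In Python, from cell import get_obs, snapshot, camera_params, hand_in, regions_of gives the robot as it stands.
- The arm moves only by the shell command python3 -m crank 'ROWS' [FORCE]. ROWS is a JSON object of lists of equal length, an entry for each row: "delta_pos": the shift along the tool's x, y, z in m, a list of three; "dr": the turn, a rotation vector about the tool's x, y, z in degrees, a list of three; "claw": the opening in per cent of the stroke, from 0 (shut) to 100 (fully open). In form: {"delta_pos": [[x, y, z], ...], "dr": [[wx, wy, wz], ...], "claw": [claw, ...]}. A call has exactly 10 rows; each row is the pose to reach, as a shift and turn from the pose commanded when the call began, along the tool's axes at that moment; what a row does not reach only later rows make up. A row lasts 1/12 s, in which the tool goes at most 41.7 mm and 7.16 degrees, less where a joint would pass 70% of its speed; a pose out of reach is approached as far as the arm can. A call with a gripper value outside its range is refused whole. The fingers move at their own pace and stop on an object; FORCE is the grip in N (left out, the last holds). Time passes only in rows, so rows that repeat a pose let the fingers close, or fill a call up. It gives the time, the measured TCP pose, the force and the opening at its end, in the units of the state.
- get_obs(): the state, without advancing time (a new reading comes with each control period).
- snapshot(name): name is "side" or "top" or "wrist"; returns the picture (480x640x3 uint8, red, green, blue); there is no depth.
- camera_params(name): a dict with "vfov" (degrees; the focal length in pixels is half the picture's height over the tangent of half this angle, whatever the lens; pixels are square), "cx", "cy" (the principal point, pixels), "rvec" (rotation vector, rad) and "tvec" (3), from world to camera coordinates, as OpenCV has them. Camera axes: x right, y down, z forward; pixel columns grow to the right and rows downward; lengths in m; the calibration is good to about 2 mm. A picture is of the moment at which its call begins: read the wrist's pose just before it. camera_params takes no time and is no camera call; for the wrist camera it gives the pose at the moment of the call.
- hand_in(): hands the job in, once; it reports no verdict.
Trained networks look in the newest picture that a camera, given by its name, has taken for a name from the list of things; names that differ only in an ending like _2 or _b are one class to them, and where a whole thing is asked for, a point or a joint stands for the part that bears it (a point fixed in the world has none). Each returns a list of dicts, best first, with "p" (0 to 1); they miss things now and then, are a little off and sometimes report something else, mostly with a low value. They report only what shows in the picture. A call takes as long as a camera call. They do not tell look-alikes from the thing itself.
- regions_of(name, camera): "pixels" (480x640 bool, what is visible of it) and "location" ([column, row] in pixels, amid what is visible of it).
The state is a dict: "time_s": time; "joint_pos": joint angles; "qvel": joint speeds; "tau": joint torques, N m; "tool_pos": TCP position; "tcp_rot": TCP orientation; "wrist_force": force on the tool from outside, world axes, zero at the start; "moment": the same for the moment, N m; "gripper_width": finger opening in m.
Only numpy, scipy, OpenCV 4.12 (cv2) and the standard library are available. Lean on these libraries where they do the work, as an engineer would, in place of code of your own. Each camera call takes 0.05 s, during which the arm holds its last target.

## Task

Draw one set of four steel balls for the rolling-ball clock from the feeder: first set the brass cup fully home, upright, in the rest under the spout, then open the feeder's slide so that the set drops into the cup, and push the slide fully shut again (the right-hand red button pushed inwards opens it, the left-hand one shuts it). Draw one set only, spill none, leave the cup with its four balls standing in the rest, and leave the other things on the bench alone.

Things in the scene. Friction and masses are not known exactly. Their poses are not given: they have to be found in the camera images.
- cup_place (a point): the cup's place under the spout, on the bench (z=0). Axes as the feeder's: +x to its back (the hopper), +y to its left, z up; the fixed feeder may stand turned a little. A dark U-shaped cup rest 13 mm high lies round it, inner radius 28 mm, open to -x: arms straight to x=-8 mm, then flared to x=-24, y=+-41 mm. The cup comes in along +x; home, its foot is centred here, handle out of the open front
- spout (a point): centre of the mouth of the square dark blue-green spout, 58 mm straight above the cup's place; outside it spans x=-17 to +11 mm, y=+-14 mm, and up to 84 mm above the bench; the steel bars of the slide cross behind it, x=3 mm and more, 90 to 120 mm high
- hopper (a point): middle of the open top of the feeder's V-shaped dark blue-green hopper, about 67 mm across and 80 mm long; feeder axes. Its rim is highest at the back, 152 mm above the bench. The feeder stands on two posts on a grey base, 12 mm high, x=36 to 166 mm from the cup's place, y=+-42 mm
- cup: brass cup, 46 mm high, 47 mm across the foot, 54 mm across the rim, open on top, about 0.14 kg; origin under the centre of its foot, z up. Its brown handle is a flat upright bar along the cup's own -x: x=-30 to -72 mm, 12 mm thick in y (fingers closing along y grip it), z=22 to 43 mm
- shutter (a joint): position of the feeder's metering slide along feeder +y: 0 shut, 0.026 m fully open, hard stops at both ends; stays where left; about 2 N moves it. Opening first drops a hold-back finger behind the fourth ball, then clears the gate (from 13 mm), so only the front four balls run out, in under a second. Shutting lets the next four run down: a second opening would release a second set
- right_button (a point): centre of the outer face (facing -y) of the red round push button, 26 mm across, on the right (feeder -y) end of the slide; moves with it. Feeder axes; 101 mm above the bench, 36 mm behind the cup's place, y=-75 mm when shut, -49 mm when open. Push it along +y to open. Free air outside and below it
- left_button (a point): centre of the outer face (facing +y) of the same red button on the left (+y) end of the slide, 101 mm above the bench; y=+49 mm from the cup's place when shut, +75 mm when open. Push it along -y to shut. Free air outside and below it
- ball_1_center (a point): centre of steel ball 1 (14 mm across, 11 g), counted from the gate; one of the four of the set to be drawn, in the channel between gate and hold-back finger
- ball_2_center (a point): centre of steel ball 2 (14 mm across, 11 g), counted from the gate; one of the four of the set to be drawn, in the channel between gate and hold-back finger
- ball_3_center (a point): centre of steel ball 3 (14 mm across, 11 g), counted from the gate; one of the four of the set to be drawn, in the channel between gate and hold-back finger
- ball_4_center (a point): centre of steel ball 4 (14 mm across, 11 g), counted from the gate; one of the four of the set to be drawn, in the channel between gate and hold-back finger
- ball_5_center (a point): centre of steel ball 5 (14 mm across, 11 g), counted from the gate; stays in the feeder (at least 75 mm above the bench there)
- ball_6_center (a point): centre of steel ball 6 (14 mm across, 11 g), counted from the gate; stays in the feeder (at least 75 mm above the bench there)
- ball_7_center (a point): centre of steel ball 7 (14 mm across, 11 g), counted from the gate; stays in the feeder (at least 75 mm above the bench there)
- ball_8_center (a point): centre of steel ball 8 (14 mm across, 11 g), counted from the gate; stays in the feeder (at least 75 mm above the bench there)
- ball_9_center (a point): centre of steel ball 9 (14 mm across, 11 g), counted from the gate; stays in the feeder (at least 75 mm above the bench there)
- movement: loose watch movement, a round gilt disc 26 mm across and 6 mm high, lying to the right; bystander
- screwdriver_c: small screwdriver 92 mm long with an orange end, lying to the front right; bystander
- pencil: blue pencil 153 mm long, lying on the notepad at the left; bystander
- steel_loupe: pale grey loupe, a cup-like cylinder 24 mm across and 25 mm high, right of the feeder; bystander
Mind the look-alikes: they are no part of the job. Several things look just like the cup: the one meant starts farthest from the robot's base.

How it is judged:
By the outcome, as a careful person would: the job done as asked, in the order asked, and still so for the second after the job is handed in, with the robot touching nothing.
It also fails if it takes over 54 s, if anything falls off the work surface, if the arm or the gripper's body presses on something with over 40 N, if the wrist force passes 120 N, or if a joint passes its speed limit or range.

## Working session

There is one attempt and no reset: what is moved stays moved. The work goes in short steps, Python scripts to look and compute and a shell command to move; the robot and the scene stay as the last step left them, time stands still between calls to the robot, and variables do not carry over. Pictures are saved under pics/ and viewed, and the job is handed in when it is done.

```bash
ls; mkdir -p pics
cat > h.py <<'E'
import numpy as np, cv2, json
from scipy.spatial.transform import Rotation as R
from cell import get_obs, snapshot, camera_params, hand_in, regions_of
def snap(n,f):
    cp=camera_params(n); im=snapshot(n); cv2.imwrite('pics/'+f+'.png',im[:,:,::-1]); return im,cp
def K(cp):
    f=240/np.tan(np.radians(cp['vfov'])/2); return f
def px2z(cp,uv,z):
    f=K(cp); Rm=R.from_rotvec(cp['rvec']).as_matrix(); t=np.array(cp['tvec'])
    d=Rm.T@np.array([(uv[0]-cp['cx'])/f,(uv[1]-cp['cy'])/f,1]); c=-Rm.T@t
    return c+d*(z-c[2])/d[2]
def proj(cp,P):
    f=K(cp); p=R.from_rotvec(cp['rvec']).as_matrix()@np.array(P)+np.array(cp['tvec'])
    return np.array([cp['cx']+f*p[0]/p[2],cp['cy']+f*p[1]/p[2]])
E
python3 - <<'E'
from h import *
for n in ['side','top','wrist']:
    im,cp=snap(n,n+'0'); print(n,cp)
print(get_obs())
E
```

```text
pics
side {'vfov': 46.3857718093244, 'cx': 324.6037619760282, 'cy': 227.7047303135814, 'rvec': array([ 0.60744934,  2.68296426, -1.12334818]), 'tvec': array([ 0.39749151, -0.19766876,  1.38742221])}
top {'vfov': 42.498406656589765, 'cx': 309.84576313962714, 'cy': 245.30851078187806, 'rvec': array([ 2.15229901, -2.17448448,  0.12575152]), 'tvec': array([0.19375276, 0.55825401, 1.10636198])}
wrist {'vfov': 65.35136392618756, 'cx': 312.43296747601414, 'cy': 232.03367913490126, 'rvec': array([-2.41096464,  1.63778605,  0.22031944]), 'tvec': array([-0.65007141, -0.02984802,  0.3904992 ])}
{'time_s': 0.15, 'joint_pos': array([-1.27559004e+00,  1.24376384e-01,  1.65136053e+00,  7.58784765e-06,
        1.36746635e+00, -8.26227744e-02]), 'qvel': array([-0.00124039, -0.00104212, -0.00393723, -0.00093793, -0.00157997,
       -0.00215479]), 'tau': array([ 6.37918220e-04, -4.18189609e+01, -3.60471654e+01,  7.75157078e-02,
        4.68419341e-02, -9.09996515e-05]), 'tool_pos': array([ 0.23960516, -0.60369789,  0.21365563]), 'tcp_rot': array([-0.13222252, -0.69446848, -0.13335552,  0.69458408]), 'wrist_force': array([ 0.63214537, -0.05253351,  0.35784971]), 'moment': array([-0.01546502, -0.02886562, -0.03643906]), 'gripper_width': 0.095281555300547}
```

View pics/top0.png

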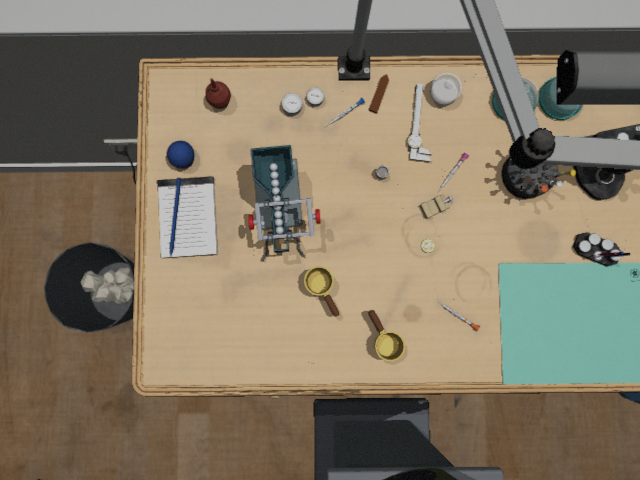

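View pics/side0.png

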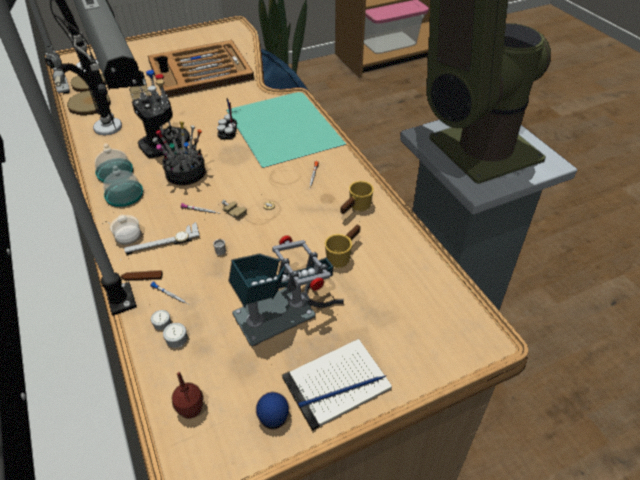

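Run:
```python
from h import *
for cam in ['top','side']:
    cp=camera_params(cam)
    for n in ['cup','shutter','right_button','left_button','cup_place','spout','hopper','movement','steel_loupe','screwdriver_c','pencil']:
        for r in regions_of(n,cam)[:5]:
            print(cam,n,round(r['p'],2),np.round(r['location'],1),r['pixels'].sum(), np.round(px2z(cp,r['location'],0.03),3))
```

```text
top cup 0.84 [386.9 341.4] 931 [0.383 0.05  0.03 ]
top cup 0.72 [320.  280.7] 820 [0.495 0.17  0.03 ]
top shutter 0.94 [282.6 206.6] 825 [0.633 0.238 0.03 ]
top shutter 0.35 [281.6 201. ] 4013 [0.644 0.24  0.03 ]
top right_button 0.81 [281.3 203.1] 774 [0.64 0.24 0.03]
top right_button 0.71 [279.4 201.8] 4292 [0.643 0.244 0.03 ]
top right_button 0.52 [175.8 214.1] 270 [0.621 0.436 0.03 ]
top left_button 0.88 [283.9 233. ] 869 [0.584 0.236 0.03 ]
top cup_place 0.61 [278.3 199.3] 4037 [0.647 0.246 0.03 ]
top cup_place 0.48 [268.4 166. ] 41 [0.711 0.264 0.03 ]
top cup_place 0.32 [275.5 212.6] 52 [0.622 0.251 0.03 ]
top spout 0.82 [278.2 200. ] 4186 [0.646 0.246 0.03 ]
top spout 0.74 [320.7 280.6] 857 [0.495 0.169 0.03 ]
top hopper 0.57 [279.  199.3] 4250 [0.647 0.245 0.03 ]
top hopper 0.45 [384.7 170.5] 139 [0.7   0.046 0.03 ]
top movement 0.5 [429.9 244.1] 155 [ 0.56  -0.034  0.03 ]
top steel_loupe 0.58 [382.2 169.3] 136 [0.702 0.051 0.03 ]
top screwdriver_c 0.59 [465.6 319.3] 112 [ 0.422 -0.094  0.03 ]
top screwdriver_c 0.38 [278.4 199.7] 39 [0.647 0.246 0.03 ]
top screwdriver_c 0.31 [427.1 248. ] 133 [ 0.553 -0.028  0.03 ]
top pencil 0.56 [176.8 215.7] 351 [0.618 0.434 0.03 ]
side cup 0.87 [340.  244.2] 887 [0.486 0.166 0.03 ]
side cup 0.6 [356.5 192.7] 668 [0.383 0.042 0.03 ]
side shutter 0.97 [291.2 268.8] 904 [0.598 0.184 0.03 ]
side right_button 0.73 [295.3 276.9] 937 [0.599 0.205 0.03 ]
side cup_place 0.77 [277.2 288.4] 6557 [0.64  0.216 0.03 ]
side spout 0.9 [273.3 286.8] 6473 [0.645 0.21  0.03 ]
side hopper 0.72 [273.1 286.4] 6650 [0.645 0.209 0.03 ]
side movement 0.64 [270.5 204.4] 73 [ 0.567 -0.003  0.03 ]
side steel_loupe 0.68 [218.4 244.2] 176 [0.703 0.062 0.03 ]
side pencil 0.92 [340.4 392.6] 397 [0.63  0.455 0.03 ]
side pencil 0.2 [312.5 168.1] 41 [ 0.434 -0.077  0.03 ]
```

Run:
```python
import cv2
a=cv2.imread('pics/top0.png'); b=cv2.imread('pics/side0.png')
cv2.imwrite('pics/topc.png',cv2.resize(a[140:380,230:420],None,fx=3.1,fy=2.5*1,interpolation=cv2.INTER_CUBIC) if 0 else cv2.resize(a[140:370,230:420],None,fx=2.6,fy=2.6,interpolation=cv2.INTER_CUBIC))
cv2.imwrite('pics/sidec.png',cv2.resize(b[170:350,210:410],None,fx=3.3,fy=3.3,interpolation=cv2.INTER_CUBIC))
```

```text
(no output)
```

View pics/topc.png

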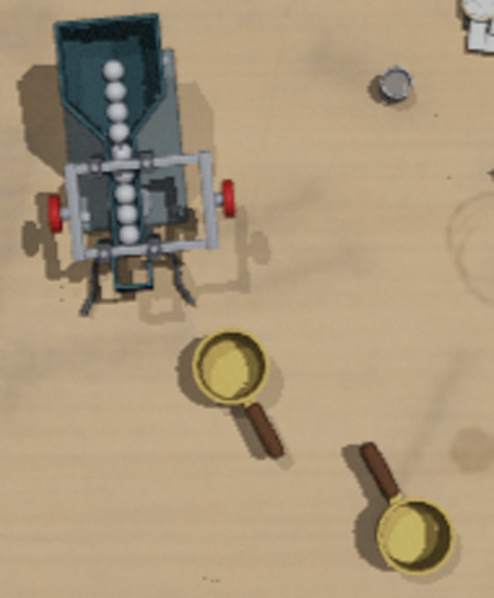

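View pics/sidec.png

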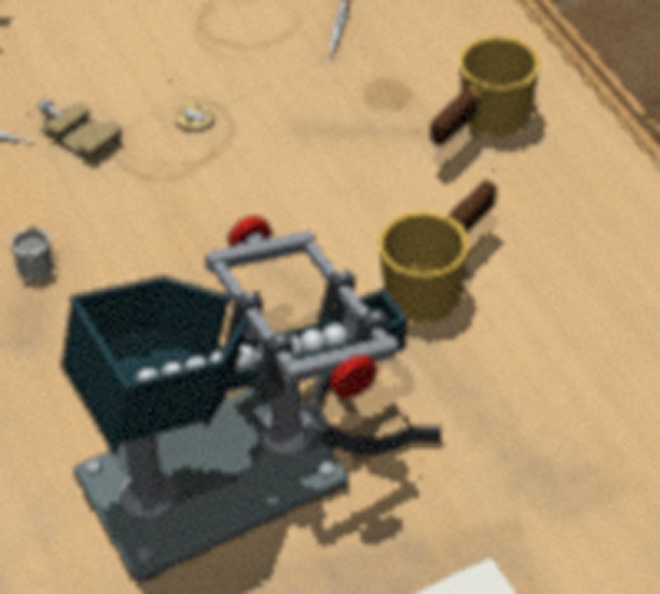

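Run:
```python
from h import *
cp=camera_params('top'); im=cv2.imread('pics/top0.png')
c=lambda u,v:(230+u/2.6,140+v/2.6)
# red buttons
hsv=cv2.cvtColor(im,cv2.COLOR_BGR2HSV)
m=(((hsv[...,0]<6)|(hsv[...,0]>174))&(hsv[...,1]>180)&(hsv[...,2]>110)).astype(np.uint8)
n,l,s,ce=cv2.connectedComponentsWithStats(m)
for i in range(1,n):
    if s[i][4]>20: print(s[i],ce[i],px2z(cp,ce[i],.101)[:2])
W=lambda u,v,z:px2z(cp,c(u,v),z)[:2]
rim=W(231,367,.046);he=W(277,455,.04);hs=W(253,408,.04)
print('rim',rim,'handle',hs,he,'ang',np.degrees(np.arctan2(*(rim-he)[::-1])),np.linalg.norm(rim-he))
L=W(55,213,.101);Rr=W(229,198,.101);Lo=W(48,213,.101);Ro=W(236,198,.101)
print('btn',L,Rr,np.linalg.norm(Lo-Ro))
y=(Lo-Ro)/np.linalg.norm(Lo-Ro); x=np.array([y[1],-y[0]])
print('yaw',np.degrees(np.arctan2(x[1],x[0])))
mid=(Lo+Ro)/2; print('place from buttons',mid+13*.001*y-.036*x)
tl=W(85,312,.0065);tr=W(193,303,.0065);print('tips',tl,tr,np.linalg.norm(tl-tr),'place',(tl+tr)/2+.024*x)
fl=W(117,290,.084);fr=W(152,287,.084);print('spout',fl,fr,np.linalg.norm(fl-fr),(fl+fr)/2+.017*x)
# side view red
cps=camera_params('side'); ims=cv2.imread('pics/side0.png')
hsv=cv2.cvtColor(ims,cv2.COLOR_BGR2HSV)
m=(((hsv[...,0]<6)|(hsv[...,0]>174))&(hsv[...,1]>180)&(hsv[...,2]>90)).astype(np.uint8)
n,l,s,ce=cv2.connectedComponentsWithStats(m)
for i in range(1,n):
    if s[i][4]>20: print('side',s[i],ce[i],px2z(cps,ce[i],.101)[:2])
print('cup rim side', px2z(cps,(210+424/3.3,170+245/3.3),.046)[:2])
```

```text
[316 210   4  12  36] [317.47222222 215.55555556] [0.60427199 0.1743722 ]
[249 216   4  12  45] [250.51111111 221.37777778] [0.59520401 0.29092197]
rim [0.49315194 0.17244602] handle [0.46473985 0.15734632] [0.43199595 0.14110389] ang 27.134909746757845 0.06871960860953304
btn [0.59423406 0.28980407] [0.60320726 0.17333197] 0.12615160137214412
yaw 4.0357165802915675
place from buttons [0.561895   0.24199896]
tips [0.53621763 0.27689157] [0.54195748 0.19873938] 0.07836268451801431 place [0.56302804 0.23950455]
spout [0.54382908 0.24947547] [0.54562654 0.22581468] 0.023728973782775605 [0.56168566 0.23884151]
side [156  75   7   4  21] [159.04761905  76.04761905] [ 0.66878168 -0.50889199]
side [280 236  10   7  30] [284.  238.5] [0.6030624  0.16886034]
side [310 278  13   9  44] [315.27272727 281.61363636] [0.59443518 0.28626924]
cup rim side [0.49540353 0.1780356 ]
```

Two brass cups show in the top view: A at pixel (319,281), about 0.52 m from the base, and B at (389,346), about 0.39 m away. A is the farther one, it stands just in front of the feeder, and the enlarged crop confirms it, so A is the cup meant. Its handle points to the lower right.

```bash
cat >> h.py <<'E'
def Rt(yaw,tilt,jaw=0,flip=1):
    """fingers down, leaning: fingertips toward +x(yaw) by tilt deg; jaw rotated by jaw deg from yaw's y"""
    a=np.radians(yaw); t=np.radians(tilt)
    f=np.array([np.cos(a),np.sin(a),0]); 
    d=-np.cos(t)*np.array([0,0,1])+np.sin(t)*f
    j=np.array([-np.sin(a),np.cos(a),0])*flip
    M=np.column_stack([d,j,np.cross(d,j)])
    return R.from_matrix(M)*R.from_euler('x',jaw,degrees=True)
def delta(p,Rg,obs=None,base=None):
    if base is None:
        o=obs or get_obs(); q=o['tcp_rot']; R0=R.from_quat([q[1],q[2],q[3],q[0]]); p0=np.array(o['tool_pos'])
    else: p0,R0=base
    dp=R0.inv().apply(np.array(p)-p0); dr=np.degrees((R0.inv()*Rg).as_rotvec())
    return np.round(dp,4),np.round(dr,2)
PL=np.array([.562,.2405]); FY=4.1
def F(x,y,z,yaw=None):
    a=np.radians(FY); return np.array([PL[0]+x*np.cos(a)-y*np.sin(a),PL[1]+x*np.sin(a)+y*np.cos(a),z])
E
python3 - <<'E'
from h import *
o=get_obs();q=o['tcp_rot'];print(R.from_quat([q[1],q[2],q[3],q[0]]).as_matrix().round(3))
g=np.array([.494,.1745])-0.06*np.array([np.cos(np.radians(27)),np.sin(np.radians(27))])
print(g)
for fl in (1,-1):
    print(fl,delta([g[0]-.02,g[1]-.01,.16],Rt(27,10,0,fl)))
E
```

```text
[[ 0.     0.369 -0.929]
 [ 0.    -0.929 -0.369]
 [-1.    -0.    -0.   ]]
[0.44053961 0.14726057]
1 (array([ 0.0547, -0.6224, -0.4415]), array([174.  ,  -0.71, -15.22]))
-1 (array([ 0.0547, -0.6224, -0.4415]), array([-5.34,  9.99, -0.46]))
```

```bash
python3 -m crank '{"delta_pos":[[0,-0.02,-0.014],[0,-0.05,-0.035],[0,-0.08,-0.057],[0,-0.11,-0.078],[0,-0.14,-0.1],[0,-0.17,-0.12],[0,-0.2,-0.142],[0,-0.23,-0.163],[0,-0.26,-0.185],[0,-0.29,-0.206]],"dr":[[0,1,0],[-1,2,0],[-1,3,0],[-2,4,0],[-2,5,0],[-3,6,0],[-3,7,0],[-4,8,0],[-4,9,0],[-5,10,0]],"claw":[70,70,70,70,70,70,70,70,70,70]}' 25
python3 - <<'E'
from h import *
print(delta([.4205,.137,.16],Rt(27,10,0,-1)))
E
```

```text
time_s: 2.08
tool_pos: [0.3244, -0.257, 0.2148]
tcp_rot: [0.151, 0.746, 0.174, -0.624]
wrist_force: [1.0, 0.2, -0.0]
gripper_width: 0.0665
(array([ 0.0973, -0.3097, -0.2492]), array([-0.31, -0.05, -0.52]))
```

```bash
python3 -m crank '{"delta_pos":[[0,-0.03,-0.024],[0.01,-0.06,-0.048],[0.02,-0.09,-0.072],[0.03,-0.12,-0.096],[0.04,-0.15,-0.12],[0.05,-0.18,-0.144],[0.06,-0.21,-0.168],[0.07,-0.24,-0.192],[0.08,-0.275,-0.22],[0.097,-0.31,-0.249]],"dr":[[0,0,0],[0,0,0],[0,0,0],[0,0,0],[0,0,0],[0,0,0],[0,0,0],[0,0,0],[0,0,0],[0,0,0]],"claw":[45,45,45,45,45,45,45,45,45,45]}' 25
python3 - <<'E'
from h import *
im,cp=snap('wrist','wrist1'); print(get_obs()['tool_pos'],cp)
E
```

```text
time_s: 2.92
tool_pos: [0.4176, 0.1277, 0.164]
tcp_rot: [0.151, 0.747, 0.174, -0.623]
wrist_force: [0.7, -1.5, 0.5]
gripper_width: 0.0429
[0.41656427 0.13366928 0.16112223] {'vfov': 65.35136392618756, 'cx': 312.43296747601414, 'cy': 232.03367913490126, 'rvec': array([-2.60496445,  1.608582  ,  0.05806678]), 'tvec': array([-0.07550733,  0.44053655,  0.38388083])}
```

View pics/wrist1.png

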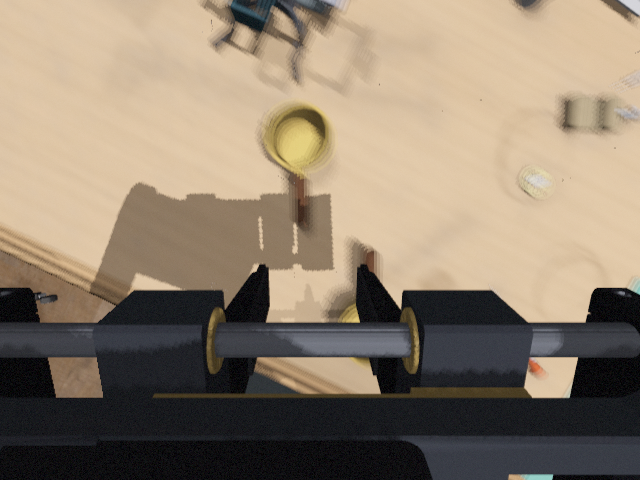

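Run:
```python
from h import *
im,cp=snap('wrist','wrist2'); np.save('w2.npy',cp,allow_pickle=True); print(get_obs()['tool_pos'])
a=cv2.imread('pics/wrist2.png'); cv2.imwrite('pics/w2c.png',cv2.resize(a[0:250,190:400],None,fx=2.4,fy=2.4,interpolation=cv2.INTER_CUBIC))
```

```text
[0.41578557 0.13033469 0.16109164]
```

View pics/w2c.png

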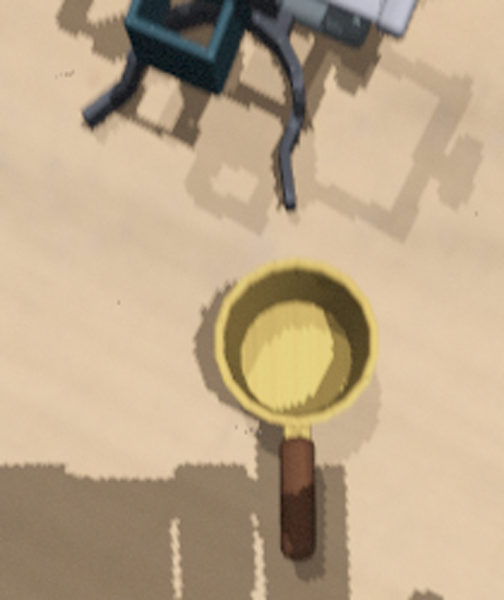

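Run:
```python
from h import *
cp=np.load('w2.npy',allow_pickle=True).item()
W=lambda u,v,z:px2z(cp,(190+u/2.4,v/2.4),z)[:2]
rim=W(296,341,.046);he=W(298,557,.043);hs=W(298,437,.043);ft=W(292,362,.002)
print('rim',rim,hs,he,ft,'yaw',np.degrees(np.arctan2(*(rim-he)[::-1])),np.linalg.norm(rim-he),np.linalg.norm(rim-hs))
tl=W(90,118,.0065);tr=W(290,204,.0065);print('tips',tl,tr,np.linalg.norm(tl-tr))
y=(tl-tr)/np.linalg.norm(tl-tr);x=np.array([y[1],-y[0]]);print('yaw',np.degrees(np.arctan2(x[1],x[0])),'pl',(tl+tr)/2+.024*x)
fl=W(127,24,.084);fr=W(222,92,.084);print('spout',fl,fr,np.linalg.norm(fl-fr),(fl+fr)/2+.017*x)
o=get_obs();print(o['tool_pos'],o['qvel'].round(3))
g=F(0,0,0)
for Y in (27,):
  r=np.array([np.cos(np.radians(Y)),np.sin(np.radians(Y))])
  print(delta([*( rim-.06*r),.1],Rt(Y,10,0,-1)),delta([*( rim-.06*r),.0155],Rt(Y,10,0,-1)))
```

```text
rim [0.49391761 0.1708693 ] [0.46689612 0.15630697] [0.4314942 0.1382174] [0.49227788 0.17140019] yaw 27.612781089520226 0.07044734814964644 0.030695641665047513
tips [0.53556822 0.27482139] [0.54160506 0.19738924] 0.07766711412367423
yaw 4.4579321833560765 pl [0.56251403 0.23797077]
spout [0.54363195 0.24837999] [0.53953203 0.21729232] 0.03135685786207827 [0.55853056 0.23415752]
[0.41578557 0.13033469 0.16109164] [-0.105 -0.046  0.016 -0.035  0.047 -0.072]
(array([ 0.065 , -0.0009, -0.0171]), array([ 0.22,  0.14, -0.28])) (array([ 0.1482, -0.0013, -0.0027]), array([ 0.22,  0.14, -0.28]))
```

```bash
python3 -m crank '{"delta_pos":[[0.01,0,-0.002],[0.02,0,-0.005],[0.03,0,-0.008],[0.04,0,-0.011],[0.05,0,-0.014],[0.055,0,-0.014],[0.055,0,-0.014],[0.055,0,-0.014],[0.055,0,-0.014],[0.055,0,-0.014]],"dr":[[0,0,0],[0,0,0],[0,0,0],[0,0,0],[0,0,0],[0,0,0],[0,0,0],[0,0,0],[0,0,0],[0,0,0]],"claw":[45,45,45,45,45,45,45,45,45,45]}' 25
python3 - <<'E'
from h import *
Y=27.5
o=get_obs();print(o['qvel'].round(3))
r=np.array([np.cos(np.radians(Y)),np.sin(np.radians(Y))])
im,cp=snap('wrist','wrist3'); np.save('w3.npy',cp,allow_pickle=True)
print(delta([*(np.array([.494,.171])-.057*r),.0145],Rt(Y,10,0,-1)))
E
```

```text
time_s: 3.85
tool_pos: [0.4384, 0.1352, 0.1116]
tcp_rot: [0.151, 0.746, 0.174, -0.624]
wrist_force: [-0.6, 0.7, -1.1]
gripper_width: 0.0428
[ 0.003 -0.002 -0.    -0.001 -0.     0.001]
(array([ 0.0971, -0.0069,  0.0084]), array([-0.79, -0.06, -0.61]))
```

View pics/wrist3.png

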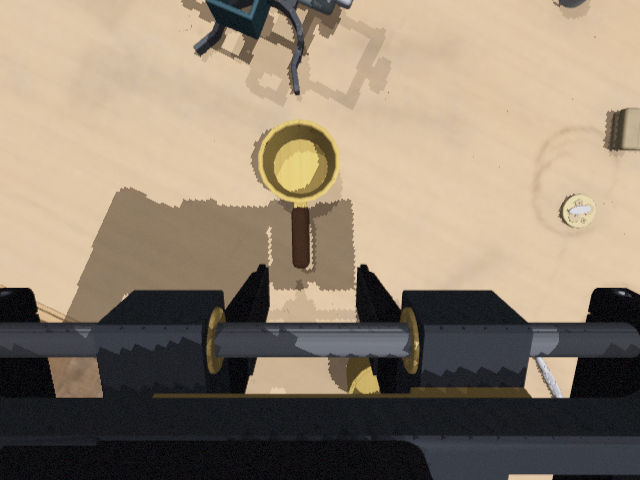

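The wrist picture, taken with the arm at rest, shows the cup's rim centre at about (298,160), the handle from (300,205) to (301,268), and the fingertips on either side at (262,268) and (362,268). The rest tips are near (200,48) and (296,93).

Run:
```python
from h import *
cp=np.load('w3.npy',allow_pickle=True).item()
W=lambda u,v,z:px2z(cp,(u,v),z)[:2]
im=cv2.imread('pics/wrist3.png');hsv=cv2.cvtColor(im,cv2.COLOR_BGR2HSV)
rim=W(298.5,160.5,.046);he=W(301,268,.042);hs=W(300,207,.042)
print('rim',rim,hs,he,'yaw',np.degrees(np.arctan2(*(rim-he)[::-1])),np.linalg.norm(rim-he),np.linalg.norm(rim-hs))
tl=W(199,50,.0065);tr=W(296,92,.0065);print('tips',tl,tr,np.linalg.norm(tl-tr))
y=(tl-tr)/np.linalg.norm(tl-tr);x=np.array([y[1],-y[0]]);print('yaw',np.degrees(np.arctan2(x[1],x[0])),'pl',(tl+tr)/2+.024*x)
Y=27.5;r=np.array([np.cos(np.radians(Y)),np.sin(np.radians(Y))])
print(delta([*(rim-.057*r),.0145],Rt(Y,10,0,-1)))
print(proj(cp,get_obs()['tool_pos']))
```

```text
rim [0.49470512 0.1718605 ] [0.46803726 0.15764492] [0.43143373 0.13871835] yaw 27.64597308678738 0.07142598706719289 0.03022015076285539
tips [0.53661618 0.27521275] [0.54176008 0.1985251 ] 0.0768599679895978
yaw 3.8374250151494254 pl [0.56313432 0.23847514]
(array([ 0.0973, -0.0074,  0.0074]), array([-0.79, -0.06, -0.61]))
[310.47513614 284.90708865]
```

```bash
python3 -m crank '{"delta_pos":[[0.01,-0.007,0.001],[0.025,-0.007,0.002],[0.04,-0.007,0.004],[0.055,-0.007,0.005],[0.07,-0.007,0.006],[0.085,-0.007,0.007],[0.095,-0.007,0.008],[0.097,-0.007,0.008],[0.097,-0.007,0.008],[0.097,-0.007,0.008]],"dr":[[0,0,0],[0,0,0],[0,0,0],[0,0,0],[0,0,0],[0,0,0],[0,0,0],[0,0,0],[0,0,0],[0,0,0]],"claw":[45,45,45,45,45,45,45,45,45,45]}' 25
python3 -m crank '{"delta_pos":[[0,0,0],[0,0,0],[0,0,0],[0,0,0],[0,0,0],[0,0,0],[0,0,0],[0,0,0],[0,0,0],[0,0,0]],"dr":[[0,0,0],[0,0,0],[0,0,0],[0,0,0],[0,0,0],[0,0,0],[0,0,0],[0,0,0],[0,0,0],[0,0,0]],"claw":[30,20,10,5,0,0,0,0,0,0]}' 25
python3 - <<'E'
from h import *
im,cp=snap('wrist','wrist4'); np.save('w4.npy',cp,allow_pickle=True); print(get_obs()['tool_pos'])
E
```

```text
time_s: 4.73
tool_pos: [0.4435, 0.1451, 0.0143]
tcp_rot: [0.151, 0.746, 0.174, -0.625]
wrist_force: [0.9, 0.3, 0.5]
gripper_width: 0.0423
time_s: 5.57
tool_pos: [0.4433, 0.1449, 0.0141]
tcp_rot: [0.151, 0.746, 0.174, -0.625]
wrist_force: [-2.0, 0.3, 4.3]
gripper_width: 0.0117
[0.44329311 0.14489558 0.01410892]
```

View pics/wrist4.png

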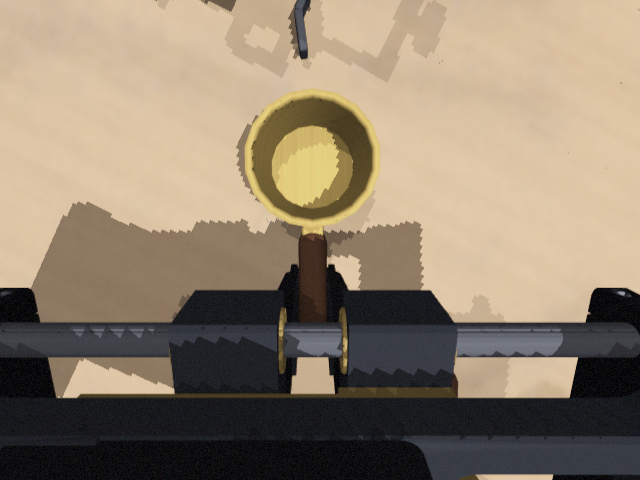

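```bash
cat >> h.py <<'E'
PL=np.array([.5628,.2390]); FY=4.1
E
python3 - <<'E'
from h import *
cp=np.load('w4.npy',allow_pickle=True).item()
rim=px2z(cp,(312.5,157.5),.046); print('rim',rim)
o=get_obs();q=o['tcp_rot'];R0=R.from_quat([q[1],q[2],q[3],q[0]]);p0=o['tool_pos']
M=R0.as_matrix();print('jaw yaw',np.degrees(np.arctan2(M[0,1],-M[1,1])))
foot=np.array([rim[0],rim[1],0.]); 
off=R0.inv().apply(foot-p0)   # cup origin in tool frame
np.save('off.npy',off);print(off)
yawc=np.degrees(np.arctan2(M[0,1],-M[1,1]))
def tcp_for(c,yaw):
    Rz=R.from_euler('z',yaw-yawc,degrees=True); Rg=Rz*R0
    return c-Rg.apply(off),Rg
b=(p0,R0)
print('lift',delta(p0+[0,0,.006],R0,base=b))
for x in (-.075,):
    p,Rg=tcp_for(F(x,0,.006),FY); print(p,delta(p,Rg,base=b))
E
```

```text
rim [0.49569643 0.17037969 0.046     ]
jaw yaw 26.621646117604573
[ 0.02401368  0.00059152 -0.05493272]
lift (array([-0.0059,  0.    , -0.001 ]), array([0., 0., 0.]))
[0.42982392 0.2301693  0.02010892] (array([-0.002 , -0.0822, -0.0269]), array([22.18, -0.17,  3.91]))
```

```bash
python3 -m crank '{"delta_pos":[[-0.003,0,-0.0005],[-0.006,0,-0.001],[-0.006,-0.012,-0.005],[-0.005,-0.026,-0.009],[-0.004,-0.040,-0.014],[-0.004,-0.054,-0.018],[-0.003,-0.068,-0.022],[-0.002,-0.078,-0.0255],[-0.002,-0.082,-0.027],[-0.002,-0.082,-0.027]],"dr":[[0,0,0],[0,0,0],[3.2,0,0.6],[7,0,1.2],[10.8,0,1.9],[14.6,-0.1,2.6],[18.4,-0.1,3.2],[21,-0.2,3.7],[22.2,-0.2,3.9],[22.2,-0.2,3.9]],"claw":[0,0,0,0,0,0,0,0,0,0]}' 30
python3 - <<'E'
from h import *
im,cp=snap('wrist','wrist5'); np.save('w5.npy',cp,allow_pickle=True); o=get_obs();print(o['tool_pos'],o['qvel'].round(3),o['gripper_width'])
E
```

```text
time_s: 6.45
tool_pos: [0.4294, 0.2309, 0.0197]
tcp_rot: [0.026, 0.765, 0.025, -0.643]
wrist_force: [-0.4, -0.2, -1.8]
gripper_width: 0.0117
[0.42939661 0.23035363 0.01961858] [-0.018 -0.006  0.01  -0.001  0.002 -0.013] 0.01178100820803307
```

View pics/wrist5.png

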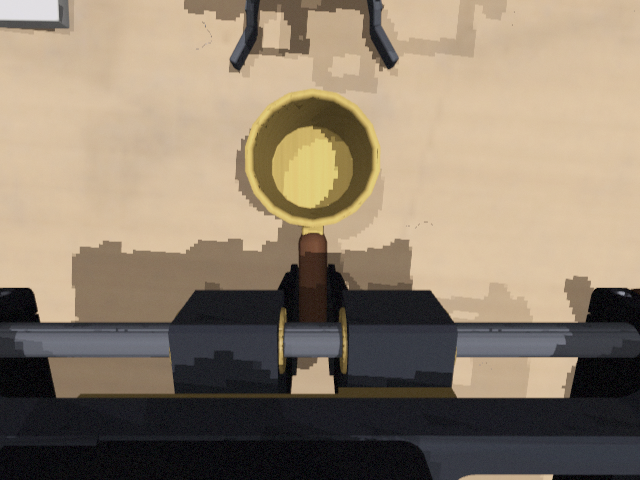

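The cup is held level at rim centre (312,157). The rest's tips at (236,66) and (392,63) sit symmetric about it.

Run:
```python
from h import *
cp=np.load('w5.npy',allow_pickle=True).item()
W=lambda u,v,z:px2z(cp,(u,v),z)[:2]
tl=W(236,67,.0065);tr=W(392,64,.0065);print('tips',tl,tr,np.linalg.norm(tl-tr))
y=(tl-tr)/np.linalg.norm(tl-tr);x=np.array([y[1],-y[0]]);print('yaw',np.degrees(np.arctan2(x[1],x[0])),'pl',(tl+tr)/2+.024*x)
al=W(252,15,.0065);ar=W(376,15,.0065);print(al,ar,(al+ar)/2,np.linalg.norm(al-ar))
rim=px2z(cp,(312.5,157.5),.052)[:2];print('rim',rim)
o=get_obs();q=o['tcp_rot'];R0=R.from_quat([q[1],q[2],q[3],q[0]]);M=R0.as_matrix()
print('jaw yaw',np.degrees(np.arctan2(M[0,1],-M[1,1])))
off=np.load('off.npy');print('cup',o['tool_pos']+R0.apply(off))
c=o['tool_pos']+R0.apply(off)
for p in [F(-.03,0,.004),F(0,0,.004),F(0,0,.0)]:
    print(R0.inv().apply(p-c).round(4))
```

```text
tips [0.53430428 0.27551751] [0.54156369 0.19797983] 0.07787676697553968
yaw 5.348683454042902 pl [0.56182949 0.23898587]
[0.55957441 0.26898786] [0.56420576 0.20800848] [0.56189009 0.23849817] 0.061155002349272965
rim [0.48793942 0.23431169]
jaw yaw 4.1822238089817825
cup [0.48753971 0.23390089 0.00542678]
[ 0.0092  0.0003 -0.0445]
[ 0.0144  0.0004 -0.0741]
[ 0.0183  0.0004 -0.0734]
```

```bash
python3 -m crank '{"delta_pos":[[0.002,0,-0.01],[0.004,0,-0.02],[0.006,0,-0.03],[0.008,0,-0.04],[0.01,0,-0.05],[0.012,0,-0.06],[0.0135,0,-0.068],[0.0145,0,-0.073],[0.0145,0,-0.073],[0.0145,0,-0.073]],"dr":[[0,0,0],[0,0,0],[0,0,0],[0,0,0],[0,0,0],[0,0,0],[0,0,0],[0,0,0],[0,0,0],[0,0,0]],"claw":[0,0,0,0,0,0,0,0,0,0]}' 30
python3 - <<'E'
from h import *
im,cp=snap('wrist','wrist6');snap('top','top6');snap('side','side6'); np.save('w6.npy',cp,allow_pickle=True); o=get_obs();print(o['tool_pos'],o['qvel'].round(3),o['gripper_width'])
q=o['tcp_rot'];R0=R.from_quat([q[1],q[2],q[3],q[0]])
off=np.load('off.npy');c=o['tool_pos']+R0.apply(off);print(c,R0.inv().apply(F(0,0,0)-c))
a=cv2.imread('pics/top6.png')[150:310,210:370];b=cv2.imread('pics/side6.png')[200:350,230:400]
cv2.imwrite('pics/c6.png',np.hstack([cv2.resize(a,(400,400),interpolation=2),cv2.resize(b,(400,353),interpolation=2) if 0 else cv2.resize(b,(400,400),interpolation=2)]))
E
```

```text
time_s: 7.33
tool_pos: [0.5041, 0.2352, 0.018]
tcp_rot: [0.026, 0.765, 0.025, -0.643]
wrist_force: [0.4, -0.5, -1.1]
gripper_width: 0.0117
[0.50347242 0.23522927 0.01800648] [ 0.001 -0.002  0.001 -0.002 -0.002 -0.001] 0.011920269509144167
[0.56162224 0.23868781 0.00382033] [ 0.0039676  -0.00025663 -0.00052131]
```

View pics/wrist6.png

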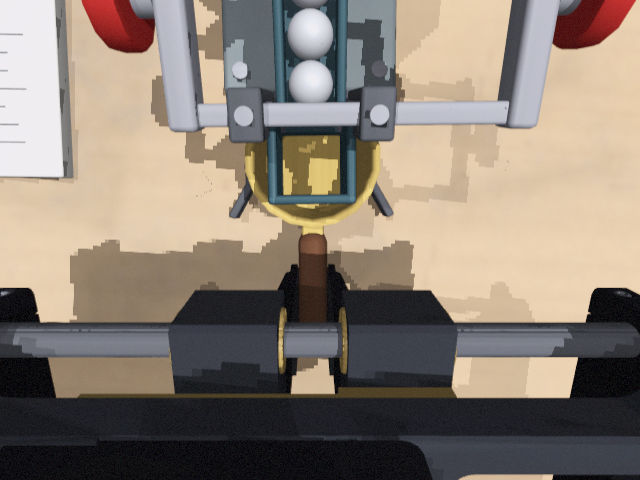

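View pics/c6.png

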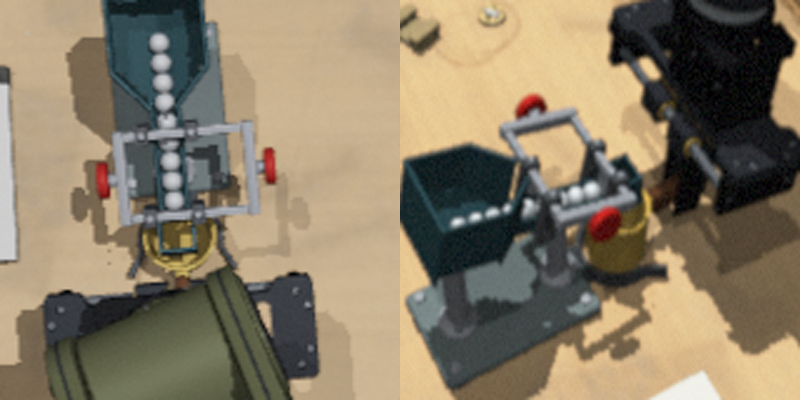

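Run:
```python
from h import *
cp=np.load('w6.npy',allow_pickle=True).item()
W=lambda u,v,z:px2z(cp,(u,v),z)[:2]
tl=W(235,214,.0065);tr=W(391,212,.0065)
y=(tl-tr)/np.linalg.norm(tl-tr);x=np.array([y[1],-y[0]]);m=(tl+tr)/2
print(tl,tr,np.linalg.norm(tl-tr),m+.024*x)
rim=px2z(cp,(312.5,157.5),.0498)[:2]; print(rim,'cup rel tip-mid',(rim-m)@x,(rim-m)@y,np.degrees(np.arctan2(x[1],x[0])))
# spout mouth outer top corners z=.084
for uv in [(268,202),(355,201)]: print(W(*uv,.084))
s=(W(268,202,.084)+W(355,201,.084))/2; print('spout ->place',s+.017*x)
# buttons
```

```text
[0.53599264 0.27604124] [0.54261846 0.19630629] 0.08000977364024418 [0.56322311 0.23816126]
[0.56273269 0.23850446] cup rel tip-mid 0.023539684121970345 0.00038263125971292443 4.750256157703843
[0.54484103 0.25111947]
[0.54700871 0.22467885]
spout ->place [0.56286648 0.23930697]
```

```bash
python3 -m crank '{"delta_pos":[[0.001,0,0],[0.002,0,-0.001],[0.003,0,-0.001],[0.0038,0,-0.001],[0.004,0,-0.001],[0.004,0,-0.001],[0.004,0,-0.001],[0.004,0,-0.001],[0.004,0,-0.001],[0.004,0,-0.001]],"dr":[[0,0,0],[0,0,0],[0,0,0],[0,0,0],[0,0,0],[0,0,0],[0,0,0],[0,0,0],[0,0,0],[0,0,0]],"claw":[0,0,0,0,0,0,5,15,30,40]}' 30
python3 - <<'E'
from h import *
im,cp=snap('wrist','wrist7');snap('side','side7');o=get_obs();print(o['tool_pos'],o['wrist_force'],o['gripper_width'])
q=o['tcp_rot'];R0=R.from_quat([q[1],q[2],q[3],q[0]])
print(R0.inv().apply([-.06*np.cos(.07),-.06*np.sin(.07),0]),R0.inv().apply([0,0,.1]))
E
```

```text
time_s: 8.32
tool_pos: [0.5062, 0.2355, 0.015]
tcp_rot: [0.026, 0.766, 0.025, -0.642]
wrist_force: [-0.9, 0.0, -0.1]
gripper_width: 0.0223
[0.50607761 0.23550488 0.0148347 ] [ 0.3044805   0.51466903 -0.40078776] 0.030506895859373287
[-1.04190800e-02 -7.60568279e-05  5.90883828e-02] [-0.09847824  0.00073248 -0.01736377]
```

View pics/wrist7.png

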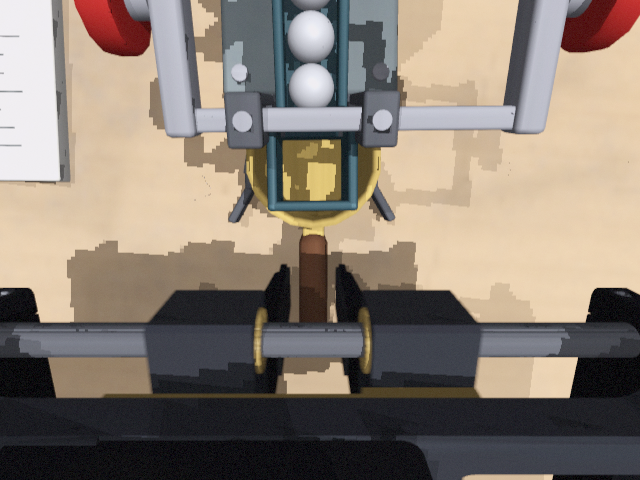

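```bash
python3 -m crank '{"delta_pos":[[0,0,0],[-0.001,0,0.01],[-0.003,0,0.025],[-0.006,0,0.04],[-0.012,0,0.06],[-0.04,0,0.06],[-0.07,0,0.055],[-0.1,0,0.05],[-0.13,0,0.045],[-0.14,0,0.04]],"dr":[[0,0,0],[0,0,0],[0,0,0],[0,0,0],[0,0,0],[0,0,0],[0,0,0],[0,0,0],[0,0,0],[0,0,0]],"claw":[40,40,40,40,40,20,0,0,0,0]}' 30
python3 - <<'E'
from h import *
im,cp=snap('top','top8');snap('side','side8');o=get_obs();print(o['tool_pos'],o['joint_pos'].round(3),o['gripper_width'])
q=o['tcp_rot'];R0=R.from_quat([q[1],q[2],q[3],q[0]]);print(np.degrees((R0.inv()*Rt(FY,0,0,-1)).as_rotvec()))
for j in (90,-90): print(j,delta(F(.036,-.11,.14),Rt(FY,0,j,-1)))
a=cv2.imread('pics/top8.png')[150:310,210:370];b=cv2.imread('pics/side8.png')[200:350,230:400]
cv2.imwrite('pics/c8.png',np.hstack([cv2.resize(a,(400,400),interpolation=2),cv2.resize(b,(400,400),interpolation=2)]))
E
```

```text
time_s: 9.25
tool_pos: [0.4437, 0.2329, 0.1507]
tcp_rot: [0.025, 0.768, 0.026, -0.64]
wrist_force: [0.5, 0.8, 0.4]
gripper_width: 0.0104
[0.44383411 0.23260138 0.14844201] [ 0.414 -0.272  2.145 -0.073  1.102  1.94 ] 0.0033598767831148203
[  0.01036709 -10.28763879  -0.31694158]
90 (array([ 0.0366,  0.112 , -0.151 ]), array([89.75, -8.33,  7.83]))
-90 (array([ 0.0366,  0.112 , -0.151 ]), array([-89.73,  -7.83,  -8.33]))
```

View pics/c8.png

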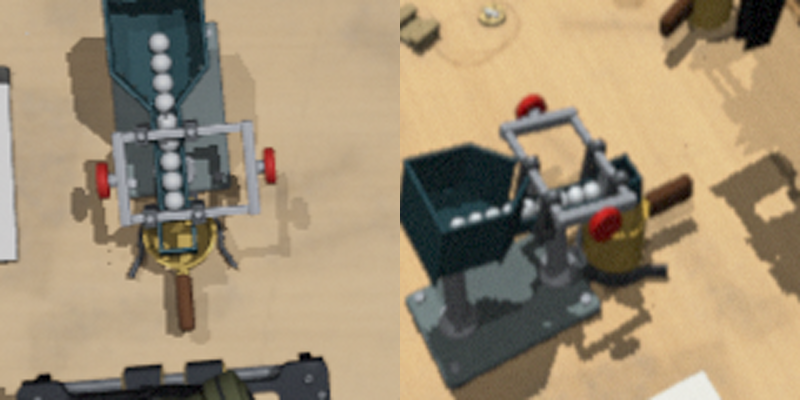

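```bash
python3 -m crank '{"delta_pos":[[0,0.015,-0.01],[0,0.03,-0.025],[0,0.045,-0.04],[0,0.06,-0.06],[0,0.075,-0.08],[0,0.09,-0.1],[0,0.105,-0.115],[0.005,0.112,-0.13],[0.01,0.115,-0.14],[0.015,0.115,-0.15]],"dr":[[-6,-0.5,-0.6],[-13,-1.1,-1.2],[-20,-1.7,-1.9],[-27,-2.3,-2.5],[-34,-3,-3.1],[-41,-3.6,-3.8],[-48,-4.2,-4.4],[-55,-4.8,-5.1],[-61,-5.3,-5.6],[-67,-5.9,-6.2]],"claw":[0,0,0,0,0,0,0,0,0,0]}' 30
python3 - <<'E'
from h import *
print(get_obs()['joint_pos'].round(3));print(delta(F(.036,-.10,.093),Rt(FY,0,-90,-1)))
E
```

```text
time_s: 10.18
tool_pos: [0.5996, 0.1266, 0.1537]
tcp_rot: [0.412, 0.587, 0.415, -0.56]
wrist_force: [0.2, 0.4, 0.5]
gripper_width: 0.0006
[0.11  0.067 1.816 0.023 1.227 0.424]
(array([ 0.0613, -0.    , -0.0144]), array([-22.55,  -1.65,  -1.47]))
```

```bash
python3 -m crank '{"delta_pos":[[0,0,-0.003],[0.005,0,-0.006],[0.01,0,-0.009],[0.02,0,-0.012],[0.03,0,-0.014],[0.04,0,-0.014],[0.05,0,-0.014],[0.061,0,-0.014],[0.061,0,-0.014],[0.061,0,-0.014]],"dr":[[-6,-0.4,-0.4],[-12,-0.9,-0.8],[-18,-1.3,-1.2],[-22.5,-1.6,-1.5],[-22.5,-1.6,-1.5],[-22.5,-1.6,-1.5],[-22.5,-1.6,-1.5],[-22.5,-1.6,-1.5],[-22.5,-1.6,-1.5],[-22.5,-1.6,-1.5]],"claw":[0,0,0,0,0,0,0,0,0,0]}' 30
python3 - <<'E'
from h import *
for n in('top','side','wrist'): snap(n,n+'9')
a=cv2.imread('pics/top9.png')[130:290,230:390];b=cv2.imread('pics/side9.png')[200:350,230:400]
cv2.imwrite('pics/c9.png',np.hstack([cv2.resize(a,(400,400),interpolation=2),cv2.resize(b,(400,400),interpolation=2)]))
o=get_obs();print(o['joint_pos'].round(3),o['tool_pos'],o['wrist_force']);
for y in (-.085,-.059):print(delta(F(.036,y,.093),Rt(FY,0,-90,-1)))
q=o['tcp_rot'];R0=R.from_quat([q[1],q[2],q[3],q[0]]); a=np.radians(FY)
d=o['tool_pos'][:2]-PL; print('feeder xy', d@[np.cos(a),np.sin(a)], d@[-np.sin(a),np.cos(a)])
E
```

```text
time_s: 11.02
tool_pos: [0.6061, 0.1425, 0.0956]
tcp_rot: [0.517, 0.484, 0.516, -0.482]
wrist_force: [-0.1, -0.5, -0.1]
gripper_width: 0.0005
[1.440e-01 1.610e-01 1.813e+00 1.000e-03 1.160e+00 7.600e-02] [0.60750747 0.1427607  0.09791614] [1.02642063 0.43357418 0.22947624]
(array([ 0.0049, -0.0018, -0.0142]), array([-0.26, -0.11, -0.39]))
(array([ 0.005 , -0.0019, -0.0402]), array([-0.26, -0.11, -0.39]))
feeder xy 0.03771218785872531 -0.09918947251126148
```

View pics/c9.png

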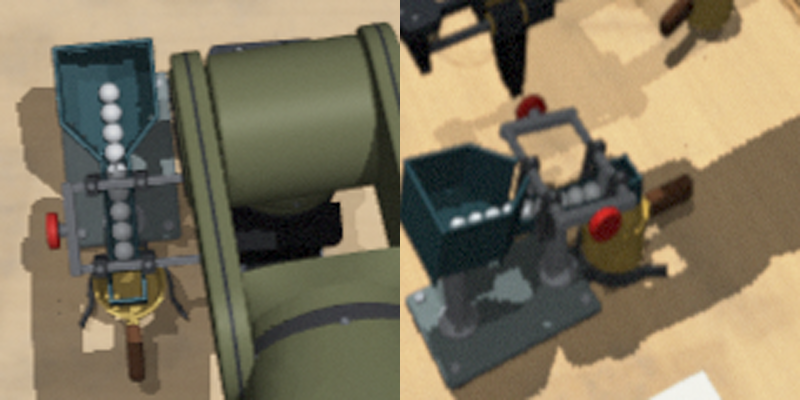

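View pics/wrist9.png

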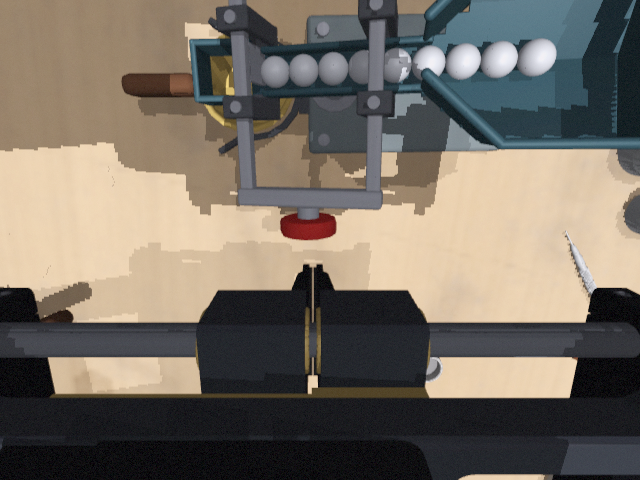

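```bash
python3 -m crank '{"delta_pos":[[0.002,-0.001,-0.005],[0.004,-0.0015,-0.01],[0.004,-0.0015,-0.014],[0.004,-0.0015,-0.018],[0.004,-0.0015,-0.022],[0.004,-0.0015,-0.026],[0.004,-0.0015,-0.03],[0.004,-0.0015,-0.034],[0.004,-0.0015,-0.037],[0.004,-0.0015,-0.038]],"dr":[[0,0,0],[0,0,0],[0,0,0],[0,0,0],[0,0,0],[0,0,0],[0,0,0],[0,0,0],[0,0,0],[0,0,0]],"claw":[0,0,0,0,0,0,0,0,0,0]}' 30
python3 - <<'E'
from h import *
snap('wrist','wrist10'); o=get_obs();print(o['tool_pos'],o['wrist_force'])
a=np.radians(FY)
d=o['tool_pos'][:2]-PL; print('feeder xy', d@[np.cos(a),np.sin(a)], d@[-np.sin(a),np.cos(a)])
E
```

```text
time_s: 12.0
tool_pos: [0.6027, 0.1811, 0.093]
tcp_rot: [0.517, 0.484, 0.516, -0.481]
wrist_force: [-0.3, -1.4, 0.8]
gripper_width: 0.0002
[0.60287807 0.18113213 0.09302121] [-0.272501    0.32053449 -0.38279531]
feeder xy 0.035838093614893735 -0.06058524917069199
```

View pics/wrist10.png

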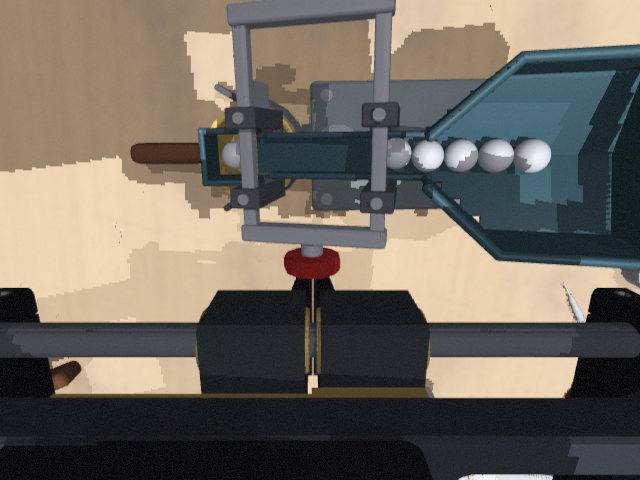

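```bash
python3 -m crank '{"delta_pos":[[0,0,-0.001],[0,0,-0.002],[0,0,-0.003],[0,0,-0.004],[0,0,-0.004],[0,0,-0.004],[0,0,-0.004],[0,0,-0.004],[0,0,-0.004],[0,0,-0.004]],"dr":[[0,0,0],[0,0,0],[0,0,0],[0,0,0],[0,0,0],[0,0,0],[0,0,0],[0,0,0],[0,0,0],[0,0,0]],"claw":[0,0,0,0,0,0,0,0,0,0]}' 30
python3 - <<'E'
from h import *
snap('wrist','wrist11'); o=get_obs();print(o['tool_pos'],o['wrist_force'])
a=np.radians(FY)
d=o['tool_pos'][:2]-PL; print('feeder xy', d@[np.cos(a),np.sin(a)], d@[-np.sin(a),np.cos(a)])
E
```

```text
time_s: 12.88
tool_pos: [0.6028, 0.1828, 0.0931]
tcp_rot: [0.518, 0.484, 0.515, -0.482]
wrist_force: [-1.3, -7.0, 0.7]
gripper_width: 0.0001
[0.60283762 0.18273476 0.09310075] [-0.68948345 -8.11741504  0.0261909 ]
feeder xy 0.03591233599847784 -0.05898383030539597
```

View pics/wrist11.png

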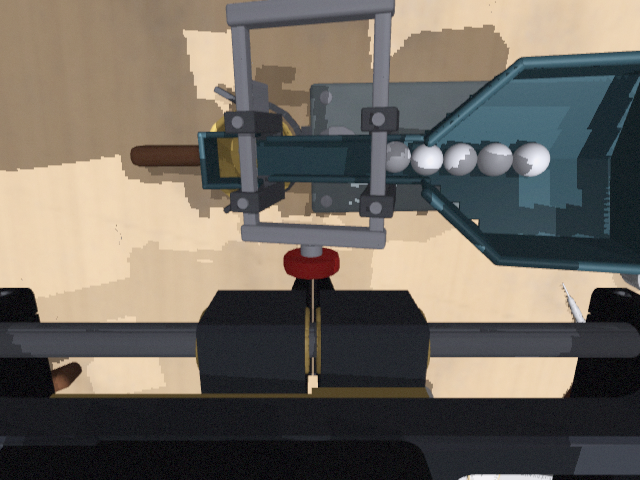

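```bash
python3 -m crank '{"delta_pos":[[0,0,0.01],[0,0,0.025],[-0.02,0,0.03],[-0.05,0,0.03],[-0.08,0,0.03],[-0.105,0,0.03],[-0.105,0,0],[-0.105,0,-0.035],[-0.105,0,-0.07],[-0.105,0,-0.105]],"dr":[[0,0,0],[0,0,0],[0,0,0],[0,0,0],[0,0,0],[0,0,0],[0,0,0],[0,0,0],[0,0,0],[0,0,0]],"claw":[0,0,0,0,0,0,0,0,0,0]}' 30
python3 - <<'E'
from h import *
o=get_obs();print(o['tool_pos'],o['wrist_force']);print(delta(F(.036,.115,.195),Rt(FY,0,-90,-1)),delta(F(.036,.115,.093),Rt(FY,0,-90,-1)))
E
```

```text
time_s: 13.77
tool_pos: [0.5955, 0.2897, 0.1991]
tcp_rot: [0.517, 0.486, 0.515, -0.481]
wrist_force: [0.5, 1.2, 1.7]
gripper_width: 0.0006
[0.59549007 0.28965036 0.19907145] [0.53309215 1.20196183 1.65050972]
(array([ 0.0043, -0.0006, -0.0668]), array([-0.33, -0.17, -0.39])) (array([ 0.1063, -0.0013, -0.0665]), array([-0.33, -0.17, -0.39]))
```

```bash
python3 -m crank '{"delta_pos":[[0,0,-0.025],[0,0,-0.05],[0,0,-0.067],[0.02,0,-0.067],[0.04,0,-0.067],[0.06,-0.001,-0.067],[0.08,-0.001,-0.067],[0.1,-0.001,-0.067],[0.105,-0.001,-0.067],[0.105,-0.001,-0.067]],"dr":[[0,0,0],[0,0,0],[0,0,0],[0,0,0],[0,0,0],[0,0,0],[0,0,0],[0,0,0],[0,0,0],[0,0,0]],"claw":[0,0,0,0,0,0,0,0,0,0]}' 30
python3 - <<'E'
from h import *
for n in('top','side','wrist'): snap(n,n+'12')
a=cv2.imread('pics/top12.png')[130:290,200:360];b=cv2.imread('pics/side12.png')[200:350,230:400]
cv2.imwrite('pics/c12.png',np.hstack([cv2.resize(a,(400,400),interpolation=2),cv2.resize(b,(400,400),interpolation=2)]))
o=get_obs();print(o['tool_pos'],o['wrist_force'])
for y in (.085,.059):print(delta(F(.036,y,.093),Rt(FY,0,-90,-1)))
E
```

```text
time_s: 14.6
tool_pos: [0.589, 0.3548, 0.091]
tcp_rot: [0.517, 0.483, 0.516, -0.483]
wrist_force: [-0.1, 0.2, -0.0]
gripper_width: 0.0006
[0.59124155 0.35633642 0.0953082 ] [ 0.48021693 -0.3276598   0.6011567 ]
(array([ 0.0022, -0.0006,  0.03  ]), array([-0.26, -0.17, -0.45]))
(array([ 0.0021, -0.0005,  0.056 ]), array([-0.26, -0.17, -0.45]))
```

View pics/c12.png

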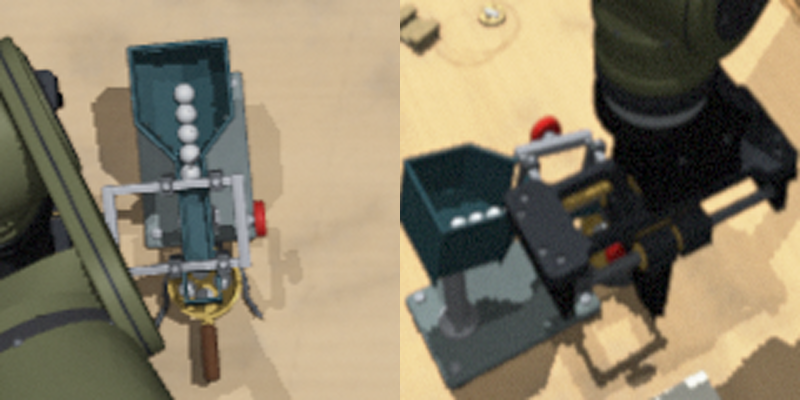

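```bash
python3 -m crank '{"delta_pos":[[0.002,0,0.008],[0.002,0,0.016],[0.002,0,0.023],[0.002,0,0.028],[0.002,0,0.033],[0.002,0,0.038],[0.002,0,0.043],[0.002,0,0.048],[0.002,0,0.053],[0.002,0,0.056]],"dr":[[0,0,0],[0,0,0],[0,0,0],[0,0,0],[0,0,0],[0,0,0],[0,0,0],[0,0,0],[0,0,0],[0,0,0]],"claw":[0,0,0,0,0,0,0,0,0,0]}' 30
python3 -m crank '{"delta_pos":[[0,0,0.001],[0,0,0.002],[0,0,0.003],[0,0,0.004],[0,0,0.004],[0,0,0.004],[0,0,0.004],[0,0,0.004],[0,0,0.004],[0,0,0.004]],"dr":[[0,0,0],[0,0,0],[0,0,0],[0,0,0],[0,0,0],[0,0,0],[0,0,0],[0,0,0],[0,0,0],[0,0,0]],"claw":[0,0,0,0,0,0,0,0,0,0]}' 30
python3 - <<'E'
from h import *
o=get_obs();print(o['tool_pos'],o['wrist_force'])
a=np.radians(FY)
d=o['tool_pos'][:2]-PL; print('feeder xy', d@[np.cos(a),np.sin(a)], d@[-np.sin(a),np.cos(a)])
E
```

```text
time_s: 15.58
tool_pos: [0.5939, 0.3035, 0.0918]
tcp_rot: [0.515, 0.488, 0.517, -0.479]
wrist_force: [-0.4, 18.9, -0.8]
gripper_width: 0.0006
time_s: 16.42
tool_pos: [0.5939, 0.3035, 0.0919]
tcp_rot: [0.515, 0.489, 0.519, -0.477]
wrist_force: [0.9, 22.6, -3.2]
gripper_width: 0.0003
[0.59390662 0.3035063  0.09187779] [ 0.93826761 22.608376   -3.15489972]
feeder xy 0.03563904989133161 0.06211717291755155
```

Run:
```python
from h import *
for n in('top','side','wrist'): snap(n,n+'13')
a=cv2.imread('pics/top13.png')[130:290,200:360];b=cv2.imread('pics/side13.png')[200:350,230:400]
cv2.imwrite('pics/c13.png',np.hstack([cv2.resize(a,(400,400),interpolation=2),cv2.resize(b,(400,400),interpolation=2)]))
for f in ('top0','top13','side0','side13'):
    im=cv2.imread(f'pics/{f}.png');hsv=cv2.cvtColor(im,cv2.COLOR_BGR2HSV)
    m=(((hsv[...,0]<6)|(hsv[...,0]>174))&(hsv[...,1]>150)&(hsv[...,2]>60)).astype(np.uint8)
    n,l,s,ce=cv2.connectedComponentsWithStats(m)
    for i in range(1,n):
        if s[i][4]>20 and 240<ce[i][0]<330: print(f,s[i],ce[i].round(2))
```

```text
top0 [316 209   4  14  50] [317.5  215.72]
top0 [248 215   6  14  64] [250.48 221.52]
top13 [317 209   4  14  49] [318.53 215.63]
side0 [280 236  12   8  47] [284.55 238.94]
side0 [310 278  13  12 118] [316.26 283.47]
side13 [279 235  12   8  50] [284.38 238.36]
side13 [310 281   5   9  24] [311.5  284.75]
```

View pics/c13.png

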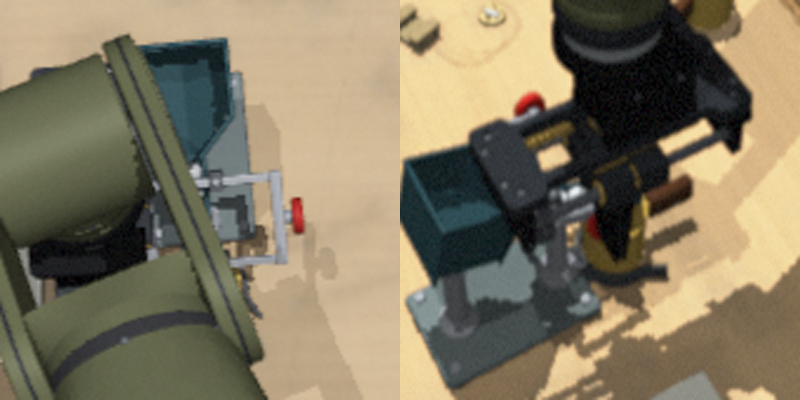

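View pics/wrist13.png

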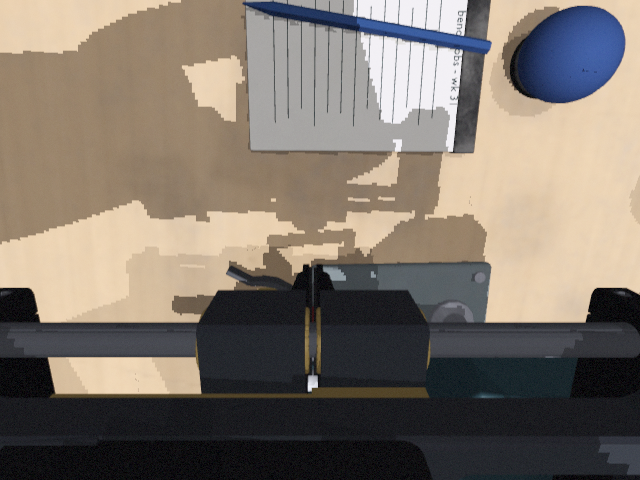

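```bash
python3 -m crank '{"delta_pos":[[0,0,-0.005],[0,0,-0.015],[0,0,-0.03],[0,0,-0.045],[-0.02,0,-0.05],[-0.05,0,-0.05],[-0.08,0,-0.05],[-0.11,0,-0.05],[-0.14,0,-0.05],[-0.16,0,-0.05]],"dr":[[0,0,0],[0,0,0],[0,0,0],[0,0,0],[0,0,0],[0,0,0],[0,0,0],[0,0,0],[0,0,0],[0,0,0]],"claw":[0,0,0,0,0,0,0,0,0,0]}' 30
python3 - <<'E'
from h import *
print(get_obs()['tool_pos'],delta([.36,.30,.26],Rt(FY,0,-90,-1)))
E
```

```text
time_s: 17.4
tool_pos: [0.5905, 0.3469, 0.2551]
tcp_rot: [0.518, 0.486, 0.515, -0.48]
wrist_force: [-0.3, -1.1, -0.0]
gripper_width: 0.0006
[0.59050952 0.3469018  0.25508738] (array([-0.007 , -0.2331,  0.0312]), array([-0.22, -0.16, -0.49]))
```

```bash
python3 -m crank '{"delta_pos":[[0,-0.025,0],[0,-0.05,0],[0,-0.075,0],[0,-0.1,0],[0,-0.125,0],[0,-0.15,0],[0,-0.17,0],[0,-0.185,0],[0,-0.19,0],[0,-0.19,0]],"dr":[[0,0,0],[0,0,0],[0,0,0],[0,0,0],[0,0,0],[0,0,0],[0,0,0],[0,0,0],[0,0,0],[0,0,0]],"claw":[0,0,0,0,0,0,0,0,0,0]}' 30
python3 - <<'E'
from h import *
for n in('top','side','wrist'): snap(n,n+'14')
a=cv2.imread('pics/top14.png')[130:290,210:370];b=cv2.imread('pics/side14.png')[200:350,230:400]
cv2.imwrite('pics/c14.png',np.hstack([cv2.resize(a,(400,400),interpolation=2),cv2.resize(b,(400,400),interpolation=2)]))
for f in ('top0','top14','side0','side14'):
    im=cv2.imread(f'pics/{f}.png');hsv=cv2.cvtColor(im,cv2.COLOR_BGR2HSV)
    m=(((hsv[...,0]<6)|(hsv[...,0]>174))&(hsv[...,1]>150)&(hsv[...,2]>60)).astype(np.uint8)
    n,l,s,ce=cv2.connectedComponentsWithStats(m)
    for i in range(1,n):
        if s[i][4]>20 and 240<ce[i][0]<330: print(f,s[i],ce[i].round(2))
E
```

```text
time_s: 18.23
tool_pos: [0.3995, 0.3334, 0.2506]
tcp_rot: [0.518, 0.484, 0.516, -0.481]
wrist_force: [0.8, -0.3, -0.5]
gripper_width: 0.0002
top0 [316 209   4  14  50] [317.5  215.72]
top0 [248 215   6  14  64] [250.48 221.52]
top14 [317 209   4  14  51] [318.53 215.63]
top14 [249 215   6  14  60] [251.63 221.53]
side0 [280 236  12   8  47] [284.55 238.94]
side0 [310 278  13  12 118] [316.26 283.47]
side14 [279 235  12   8  51] [284.63 238.25]
side14 [310 277  13  13 119] [316.13 282.68]
```

View pics/c14.png

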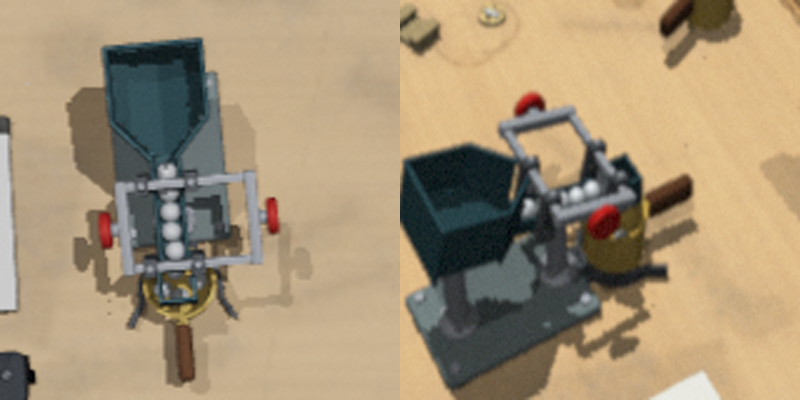

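View pics/top14.png

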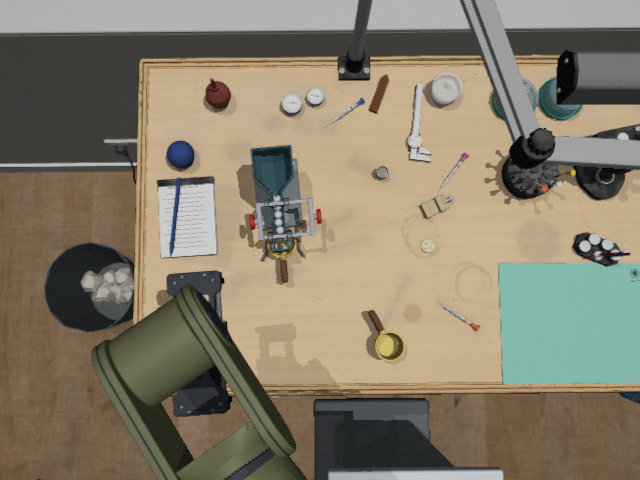

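View pics/wrist14.png

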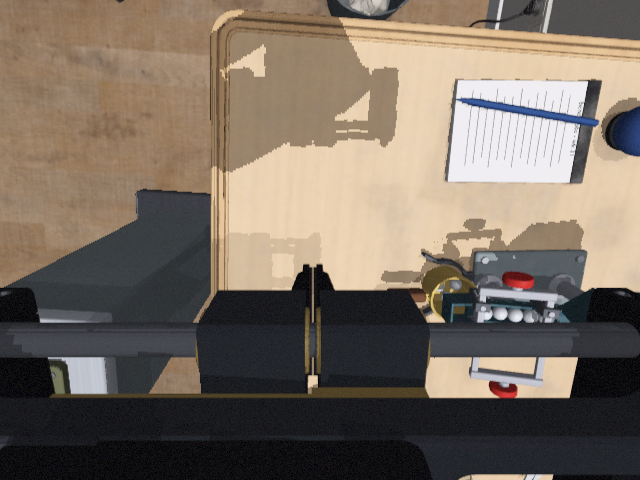

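Run:
```python
from h import *
g=lambda f:cv2.imread(f'pics/{f}.png',0).astype(np.float32)
for c,box in (('top',(60,160,330,430)),('side',(330,460,150,300))):
    a,b=g(c+'0'),g(c+'14');y0,y1,x0,x1=box
    print(c,cv2.phaseCorrelate(a[y0:y1,x0:x1],b[y0:y1,x0:x1]))
a,b=g('top0'),g('top14');print('hopper',cv2.phaseCorrelate(a[145:165,245:300].copy(),b[145:165,245:300].copy()))
# view pose: tool back at F(-.11,0), z .19, tilt toward the cup
for t in (15,25): print(t,delta(F(-.11,0,.2),Rt(FY,t,0,-1)))
im=cv2.imread('pics/top14.png');cv2.imwrite('pics/cupz.png',cv2.resize(im[195:270,245:330],None,fx=7,fy=7,interpolation=cv2.INTER_CUBIC))
```

```text
top ((-0.012318272928780516, 0.026314333739442475), 0.9965671307563782)
side ((-0.010369977597065372, 0.4833326143723724), 0.9953638955575449)
hopper ((0.13692529001039588, -0.005988868355654375), 0.9097127397855123)
15 (array([0.0505, 0.0448, 0.1054]), array([89.2 , 11.47, 11.56]))
25 (array([0.0505, 0.0448, 0.1054]), array([88.21, 19.32, 19.37]))
```

View pics/cupz.png

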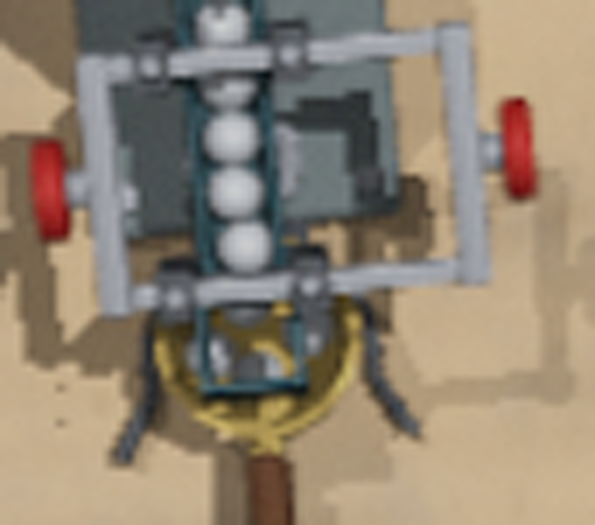

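```bash
python3 -m crank '{"delta_pos":[[0,0,0.01],[0,0,0.02],[0,0,0.03],[0,0,0.04],[0,0,0.05],[0,0,0.06],[0,0,0.07],[0,0,0.08],[0,0,0.09],[0,0,0.1]],"dr":[[6,0,0],[13,0,0],[20,0,0],[27,0,0],[34,0,0],[41,0,0],[48,0,0],[55,0,0],[62,0,0],[69,0,0]],"claw":[0,0,0,0,0,0,0,0,0,0]}' 30
python3 - <<'E'
from h import *
print(get_obs()['tool_pos'],delta(F(-.12,0,.19),Rt(FY,12,0,-1)))
E
```

```text
time_s: 19.22
tool_pos: [0.408, 0.2326, 0.2501]
tcp_rot: [0.15, 0.693, 0.15, -0.689]
wrist_force: [0.2, -0.5, -0.0]
gripper_width: 0.0001
[0.408008   0.23259985 0.25014285] (array([ 0.0603,  0.0165, -0.0307]), array([20.28, 11.57,  2.16]))
```

```bash
python3 -m crank '{"delta_pos":[[0.01,0.004,-0.004],[0.02,0.008,-0.008],[0.03,0.012,-0.012],[0.04,0.016,-0.016],[0.05,0.016,-0.02],[0.06,0.016,-0.02],[0.06,0.016,-0.02],[0.06,0.016,-0.02],[0.06,0.016,-0.02],[0.06,0.016,-0.02]],"dr":[[5,3,0.5],[10,6,1],[15,9,1.6],[20,11.5,2],[20,11.5,2],[20,11.5,2],[20,11.5,2],[20,11.5,2],[20,11.5,2],[20,11.5,2]],"claw":[0,0,0,0,0,0,0,0,0,0]}' 30
python3 - <<'E'
from h import *
im,cp=snap('wrist','wrist15');np.save('w15.npy',cp,allow_pickle=True)
b=cv2.imread('pics/wrist15.png');cv2.imwrite('pics/w15c.png',cv2.resize(b[0:280,180:450],None,fx=2.1,fy=2.1,interpolation=2))
E
```

```text
time_s: 20.05
tool_pos: [0.4329, 0.2275, 0.1912]
tcp_rot: [0.025, 0.776, 0.034, -0.629]
wrist_force: [0.6, 0.2, -0.1]
gripper_width: 0.0005
```

View pics/w15c.png

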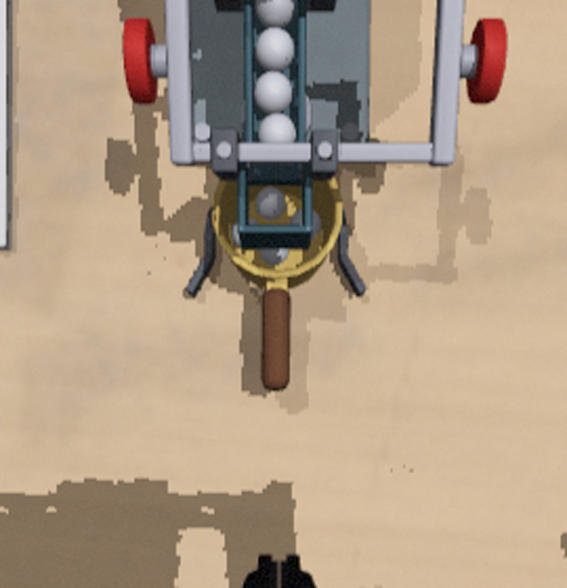

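The cup shows four balls, at crop (270,205), (238,235), (273,258) and (312,225). The next balls are back behind the gate, and nothing lies on the bench. I'll make one last check of the cup's position.

Run:
```python
from h import *
cp=np.load('w15.npy',allow_pickle=True).item()
W=lambda u,v,z:px2z(cp,(180+u/2.1,v/2.1),z)[:2]
tl=W(190,292,.0065);tr=W(360,290,.0065);y=(tl-tr)/np.linalg.norm(tl-tr);x=np.array([y[1],-y[0]]);m=(tl+tr)/2
front=W(278,282,.046);l=W(213,214,.046);r=W(343,212,.046);he=W(276,388,.022)
print(np.linalg.norm(tl-tr),'place',m+.024*x,'rim front rel place',(front-m)@x-.024,'rim mid y',((l+r)/2-m)@y,np.linalg.norm(l-r),'handle end',(he-m)@x-.024,(he-m)@y)
print(get_obs()['time_s']); hand_in()
```

```text
0.07833541133323417 place [0.56288202 0.23943602] rim front rel place -0.027886606243447788 rim mid y -0.0017445771554893837 0.05315556862864206 handle end -0.06952282610872804 -2.8563634241156265e-05
20.1
the job is handed in; nothing more can be done
```

I put the brass cup farthest from the base home in the rest, drew one set of four balls into it, pushed the slide shut and handed the job in at about 20 s.

The last checks before handing in:
- **Cup:** it stands upright in the rest, handle out of the open front. Its measured position is within about 1 mm of home along the feeder and 2 mm across it.
- **Balls:** four show in the cup in the last wrist picture and five in the feeder. None lie on the bench in the pictures.
- **Slide:** it went to its hard stop both ways, with about 8 N at the open end and 23 N at the shut end.
- **Bystanders:** in the top view the other things on the bench show where they were before. The gripper is clear of everything.

One disagreement: in the top view both red buttons sit about 1 pixel (nearly 2 mm) farther towards shut than at the start. The tool also stopped about 3 mm short of where I expected at the shut end. I put that down to my estimates of finger thickness and feeder position, since the pictures show the slide shut at its stop.

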